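Close a split gearbox on its dowels and hold it shut

ROBOT

A 6-joint arm with a two-finger parallel gripper is mounted at the origin on a cart in front of the work surface, level with it; the furniture and walls round the work are solid. World frame = base frame: x ahead of the robot, y to its left, z up, the work surface at z = 0. Lengths are in m, angles in degrees, forces in N, time in s.
With the tool pointing down it reaches from about 0.325 to 0.85 m from the base axis. Payload 15.5 kg.
Tool frame: the origin (TCP) lies midway between the tips of the shut fingers; the grasp point (between the pads) lies 19 mm behind it; y points along the fingers, x is the direction in which the jaws open and shut, and the axes are right-handed (so a half turn about y gives the same grasp; the last joint's range is limited). The gripper opens to 91 mm and grips with 3 to 60 N. Pads are 32 mm wide; open, the fingers measure 118 mm over their backs; the gripper's body (76 mm by 178 mm) begins 60 mm behind the grasp point.
Start: joints at [-82.649, 28.281, 77.091, -0, 74.628, -5.472], TCP at [0.139, -0.609, 0.214] pointing down, gripper open.
Joint ranges: [-166.48, 166.48], [-47.26, 123.95], [12.59, 153.08], [-70.14, 250.14], [6.76, 159.57], [-176.63, 176.63]. Speed limits (degrees/s): [108.29, 108.29, 147.25, 172.46, 172.46, 172.46].

INTERFACE

Orientations are given as a 3x3 rotation matrix whose columns are the frame's x, y, z axes.
In Python, from bench import ctrl gives the robot as it stands. The module is installed in compiled form; this text tells all that it offers. Calls block until the motion is done:
- ctrl.goto(position, orientation): joint-space move of the TCP to a pose.
- ctrl.move_l(position, vel=0.15, ori=None, contact_N=None): straight line of the TCP; ori=None keeps the orientation; vel is the mean speed in m/s. With contact_N (N) it stops when the force on the tool has changed by that much, and returns True; else False.
- ctrl.movej(angles): joint-space move.
- ctrl.command_gripper(opening): opening from 0.0 (shut) to 1.0 (fully open); the grip force is fixed at half the most; returns when the fingers have stopped.
- ctrl.sleep(seconds).
- ctrl.ik(position, orientation): joint angles nearest the present ones, or None.
- ctrl.read_camera(name): name is "scene" or "top" or "wrist"; returns the picture (480x640x3 uint8, blue, green, red); there is no depth.
- ctrl.camera_params(name): a dict with "fx", "fy", "cx", "cy" (pixels), "pose" (4x4, takes a point from camera to world coordinates); the wrist camera has in their place "T_tool_cam" (4x4, takes a point from camera to tool coordinates, whose origin is the TCP and whose axes are the tool frame's). Camera axes: x right, y up, looking along -z (the intrinsics and any distortion apply to the point x, -y, -z); pixel columns grow to the right and rows downward; lengths in m; the calibration is good to about 2 mm. A picture is of the moment at which its call begins: read the wrist's pose just before it. camera_params takes no time and is no camera call.
A pose or a line that the arm cannot do raises ctrl.MotionError and nothing moves.
- ctrl.sign_off(): hands the job in, once; it reports no verdict.
Readings, each from a call of its own:
- ctrl.current_t(): time.
- ctrl.current_q(): joint angles.
- ctrl.current_dq(): joint speeds.
- ctrl.current_effort(): joint torques, N m.
- ctrl.current_tool_pos(): TCP position.
- ctrl.current_eef_rot(): TCP orientation.
- ctrl.current_contact_force(): force on the tool from outside, world axes, zero at the start.
- ctrl.current_wrist_torque(): the same for the moment, N m.
- ctrl.current_grip_width(): opening from 0.0 (shut) to 1.0 (fully open).
Only numpy, scipy, OpenCV 4.12 (cv2) and the standard library are available. Lean on these libraries where they do the work, as an engineer would, in place of code of your own. Each camera call takes 0.05 s, during which the arm holds its last target.

TASK

Get the gearbox ready for its cover bolts: turn the selector by its black bar handle until it clicks into neutral, so that its arm points straight along the housing, then lift the cover by its lug, fit it over the two dowels with its slot over the selector arm, and press it down against the sprung bearing until the joint is fully closed all round. Finish while still holding the cover pressed shut, for it rises again if you let go, and leave the other things on the bench where they are.

Things in the scene. Friction and masses are not known exactly. Their poses are not given: they have to be found in the camera images.
- housing: green lower half of a small gearbox, bolted down. Flat joint face (bare aluminium, 96 mm in x, 176 mm in y), 55 mm above the bench. Origin at bench level under the middle of the joint face; x across, y along the housing, z up; turned at most 0.25 rad from the world axes. The selector shaft stands at x = 0, y = -120 mm
- spring_seat (a joint): how far the ball bearing in the middle of the housing is pushed down on its wave spring, m. The bearing, 47 mm wide, stands 5 mm proud of the joint face at 0; the joint is closed at 0.005. It takes 9.5 N to start it and 14.5 N to close the joint, more than the cover's weight, so a cover merely laid on stays 5 mm open
- dowel_a (a point): axis of one dowel at the height of the joint face, at (37, 70, 55) mm in the housing frame, axes as the housing's. The dowel is 8 mm thick, stands 14.5 mm above the face and tapers to 4.4 mm over its top 5 mm
- dowel_b (a point): the other dowel, alike, at (-37, -56, 55) mm in the housing frame. The pattern is not symmetric: the cover fits one way round only
- selector (a joint): turn of the gear selector about its upright shaft, rad, growing anticlockwise seen from above: 0 in gear, 0.9 neutral, a stop at each. An over-centre spring (up to 0.2 N m) holds it at either; once past 0.5 it snaps to 0.9 when let go. Its steel arm, just above the joint face, then points along the housing's +y; in gear it lies across the face and keeps the cover from closing
- selector_grip (a point): on the selector's axis, in its black bar handle, 93 mm above the bench. The bar is 12 mm thick (this x), 44 mm long (this y), from 73 to 109 mm above the bench, over a disc 32 mm wide with its top at 70 mm. +y is the way of the steel arm (9 mm wide, 7 mm high, 60 mm long) and the red mark. On the housing's +x side a spring strut reaches 56 mm from the shaft, top at 66 mm
- cover: green upper half of the gearbox, 0.35 to 0.65 kg, lying on the bench joint face down. Origin in the middle of that face (underside), axes as the housing's once fitted (z up). Flange 96 x 176 x 10 mm, dome 52 x 152 mm up to 28 mm, lifting lug on top. A slot 19 mm wide in the middle of the flange's -y end takes the selector arm. Brass filler plug at y = +60 mm, up to 37 mm
- hole_a (a point): centre of the 10.5 mm through hole for dowel_a at the cover's joint face: (37, 70, 0) mm in the cover frame, axes as the cover's
- hole_b (a point): centre of the 10.5 mm through hole for dowel_b at the cover's joint face: (-37, -56, 0) mm in the cover frame, axes as the cover's
- cover_lug (a point): in the middle of the cover's lifting lug, 52 mm above the joint face, straight over the cover's origin; axes as the cover's. The lug is an upright plate 14 mm thick (x), 64 mm long (y), from 28 to 64 mm above the joint face
- screwdriver_black: bystander: a screwdriver with a black handle lying flat, 150 mm long; origin under its middle
- tape_roll: bystander: a black roll of insulating tape lying flat, 62 mm wide, 18 mm high; origin under its middle
- cover_bolt_0: bystander: a steel bolt standing on its head, 70 mm tall; origin under its middle
- cover_bolt_1: bystander: a second steel bolt standing on its head, 70 mm tall; origin under its middle
- screwdriver: bystander: a screwdriver with a red handle lying flat, 180 mm long; origin under its middle

How it is judged:
By the outcome, as a careful person would: the job done as asked, in the order asked, and still so for the second after the job is handed in, while the arm keeps its last pose, push and grip.
It also fails if it takes over 61 s, if anything falls off the work surface, if the arm or the gripper's body presses on something with over 40 N, if the wrist force passes 120 N, or if a joint passes its speed limit or range.

## Working session

There is one attempt and no reset: what is moved stays moved. The work goes in short steps, each a Python script; the robot and the scene stay as the last script left them, time stands still between calls to the robot, and variables do not carry over. Pictures are saved under pics/ and viewed, and the job is handed in when it is done.

```bash
ls; mkdir -p pics; python3 - <<'E'
from bench import ctrl
import cv2
for n in ("scene","top","wrist"):
    R=ctrl.current_eef_rot();p=ctrl.current_tool_pos()
    im=ctrl.read_camera(n); cv2.imwrite(f"pics/{n}0.png",im)
    print(n,ctrl.camera_params(n))
print(p,R,ctrl.current_t(),ctrl.current_grip_width())
E
```

```text
pics
scene {'fx': 467.2136962516114, 'fy': 467.2136962516114, 'cx': 321.68241379565046, 'cy': 240.401263432463, 'pose': array([[-0.58311304,  0.38880124, -0.71331114, -0.06816523],
       [-0.81218213, -0.25908902,  0.52271701,  0.71441875],
       [ 0.01842194,  0.88414166,  0.4668556 ,  0.5117058 ],
       [ 0.        ,  0.        ,  0.        ,  1.        ]])}
top {'fx': 585.7735527752545, 'fy': 585.7735527752545, 'cx': 331.4720487263368, 'cy': 242.6558922158402, 'pose': array([[-2.16430518e-02,  9.88168414e-01, -1.51837955e-01,
         4.07583047e-01],
       [-9.99764904e-01, -2.11929776e-02,  4.58207291e-03,
         2.35507964e-01],
       [ 1.30996134e-03,  1.51901429e-01,  9.88394779e-01,
         1.32797557e+00],
       [ 0.00000000e+00,  0.00000000e+00,  0.00000000e+00,
         1.00000000e+00]])}
wrist {'fx': 344.56902984688594, 'fy': 344.56902984688594, 'cx': 317.89423949048233, 'cy': 241.02613742646284, 'T_tool_cam': array([[ 9.99999723e-01,  7.42049402e-04, -5.85961416e-05,
        -5.53708422e-04],
       [-2.34497385e-04,  2.39342921e-01, -9.70935071e-01,
        -1.71215478e-01],
       [-7.06457217e-04,  9.70934815e-01,  2.39343028e-01,
         6.68250217e-02],
       [ 0.00000000e+00,  0.00000000e+00,  0.00000000e+00,
         1.00000000e+00]])}
[ 0.13864477 -0.60906741  0.21342515] [[ 2.21909047e-01 -1.55028963e-04  9.75067357e-01]
 [-9.75066790e-01  1.05464078e-03  2.21909085e-01]
 [-1.06274813e-03 -9.99999432e-01  8.28707354e-05]] 0.15 1.0008030602950257
```

View pics/top0.png

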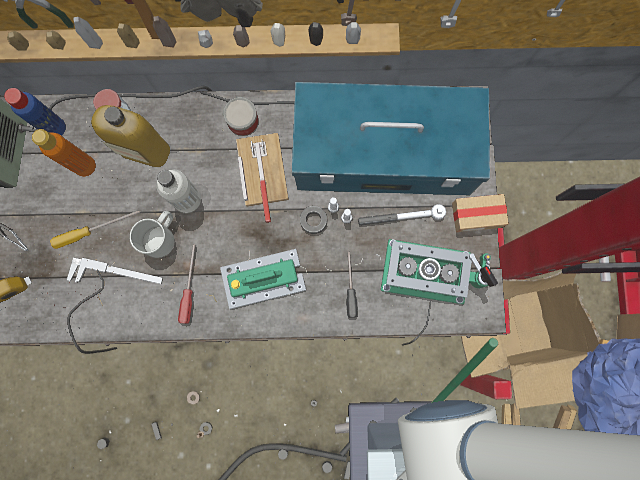

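View pics/scene0.png

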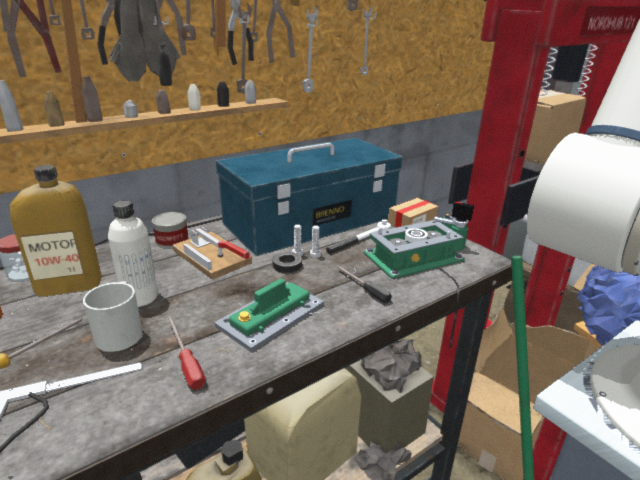

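View pics/wrist0.png

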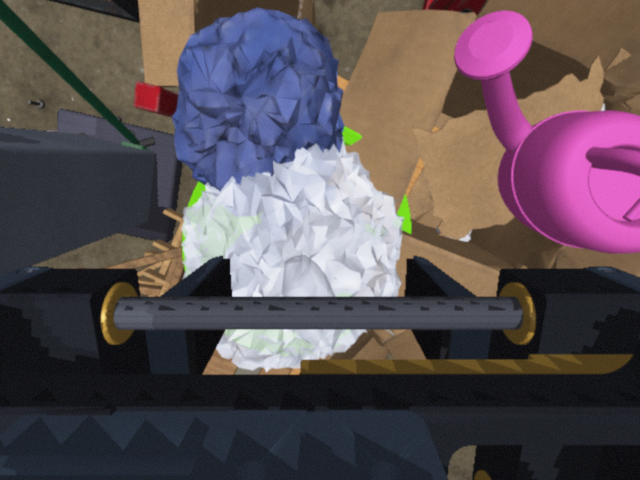

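The top view shows the housing near (428,270) with the selector to its right at (483,270). The cover is near (263,278), with its plug to the left. I'll zoom in.

```bash
python3 - <<'E'
import cv2
im=cv2.imread("pics/top0.png")
cv2.imwrite("pics/c_h.png",cv2.resize(im[225:315,370:510],None,fx=5.7,fy=5.7,interpolation=cv2.INTER_CUBIC))
cv2.imwrite("pics/c_c.png",cv2.resize(im[235:325,205:320],None,fx=6,fy=6,interpolation=cv2.INTER_CUBIC))
E
```

```text
(no output)
```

View pics/c_h.png

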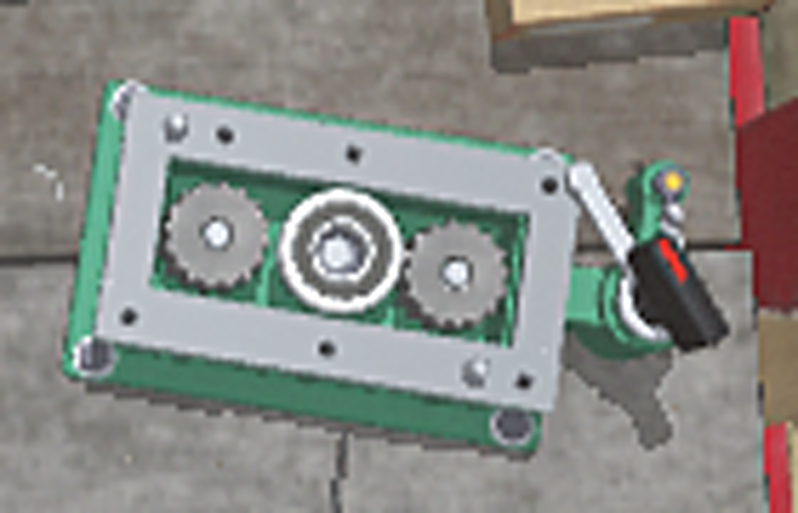

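View pics/c_c.png

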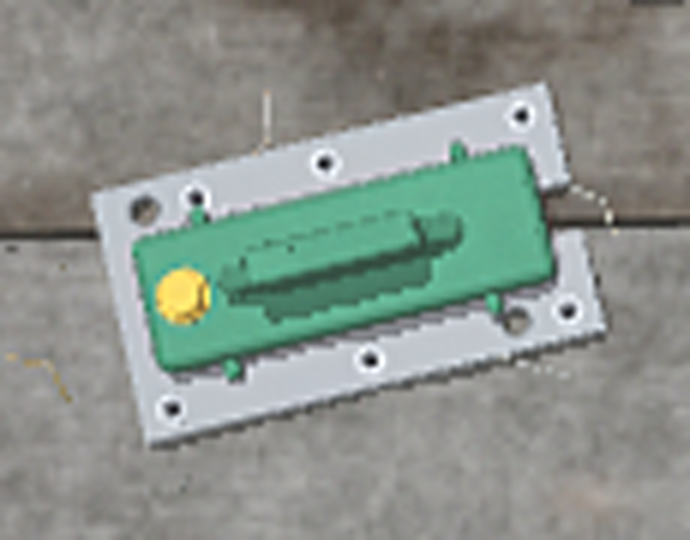

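```bash
cat > h.py <<'E'
import numpy as np, cv2
from bench import ctrl
def ray(cam,uv,pose=None,cp=None):
    cp=cp or ctrl.camera_params(cam); T=cp["pose"] if pose is None else pose
    d=np.array([(uv[0]-cp["cx"])/cp["fx"],-(uv[1]-cp["cy"])/cp["fy"],-1.])
    return T[:3,3],T[:3,:3]@d
def onz(cam,uv,z,pose=None):
    o,d=ray(cam,uv,pose); return o+d*(z-o[2])/d[2]
def wpose():
    T=np.eye(4);T[:3,:3]=ctrl.current_eef_rot();T[:3,3]=ctrl.current_tool_pos()
    return T@ctrl.camera_params("wrist")["T_tool_cam"]
def ori(a): # jaw axis direction at world angle a (rad), tool down
    c,s=np.cos(a),np.sin(a)
    return np.array([[c,0,-s],[s,0,c],[0,-1,0]]) 
def fit2(local,world):
    L=np.asarray(local,float)[:,:2];W=np.asarray(world,float)[:,:2]
    l=L-L.mean(0);w=W-W.mean(0)
    th=np.arctan2((l[:,0]*w[:,1]-l[:,1]*w[:,0]).sum(),(l*w).sum())
    R=np.array([[np.cos(th),-np.sin(th)],[np.sin(th),np.cos(th)]])
    t=W.mean(0)-R@L.mean(0)
    return t,th,(L@R.T+t-W)*1000
def R2(th): return np.array([[np.cos(th),-np.sin(th)],[np.sin(th),np.cos(th)]])
def project(P,pose,cp):
    q=np.linalg.inv(pose)@np.append(P,1); return cp["cx"]+cp["fx"]*q[0]/-q[2], cp["cy"]-cp["fy"]*q[1]/-q[2]
def snap(name,f):
    T=wpose() if name=="wrist" else ctrl.camera_params(name)["pose"]
    im=ctrl.read_camera(name); cv2.imwrite(f"pics/{f}.png",im); np.save(f"pics/{f}.npy",T); return im,T
E
python3 - <<'E'
from h import *
H=lambda u,v:(370+u/5.7,225+v/5.7)
C=lambda u,v:(205+u/6,235+v/6)
# housing: dowel tops z~.0695, face corners z .055
px=[(176,121,.0695),(478,367,.0695)]
loc=[(.037,.07),(-.037,-.056)]
W=[onz("top",H(u,v),z) for u,v,z in px]
cor=[(140,92),(578,165),(550,410),(97,338)]; cl=[(.048,.088),(.048,-.088),(-.048,-.088),(-.048,.088)]
W+=[onz("top",H(*c),.055) for c in cor]
t,th,r=fit2(loc+cl,W);print("housing",t,th,r)
print("sel",t+R2(th)@[0,-.12], "bolt? handle top", onz("top",H(680,295),.109))
cor=[(92,195),(545,83),(606,330),(150,445)]
W=[onz("top",C(*c),.01) for c in cor]
t,th,r=fit2(cl,W);print("cover",t,th,r)
E
```

```text
housing [0.54046443 0.01647385] -0.1856859229084979 [[-0.07919344 -0.69553724]
 [ 0.01269815 -0.78979478]
 [ 0.35093732  3.32153425]
 [-0.12084925 -2.24320402]
 [-0.77339731 -0.6195126 ]
 [ 0.60980453  1.02651439]]
sel [ 0.51830995 -0.10146334] bolt? handle top [ 0.51578037 -0.09796664  0.109     ]
cover [0.53106221 0.385277  ] 0.22588948683192314 [[-0.48565802 -0.07257975]
 [-0.03570191 -0.41342068]
 [ 0.38182297 -0.22355022]
 [ 0.13953696  0.70955066]]
```

```bash
python3 - <<'E'
import cv2
im=cv2.imread("pics/top0.png")
cv2.imwrite("pics/c_p.png",cv2.resize(im[130:330,440:640],None,fx=3,fy=3,interpolation=cv2.INTER_CUBIC))
im=cv2.imread("pics/scene0.png")
cv2.imwrite("pics/c_p2.png",cv2.resize(im[100:340,340:640],None,fx=2.5,fy=2.5,interpolation=cv2.INTER_CUBIC))
E
```

```text
(no output)
```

View pics/c_p.png

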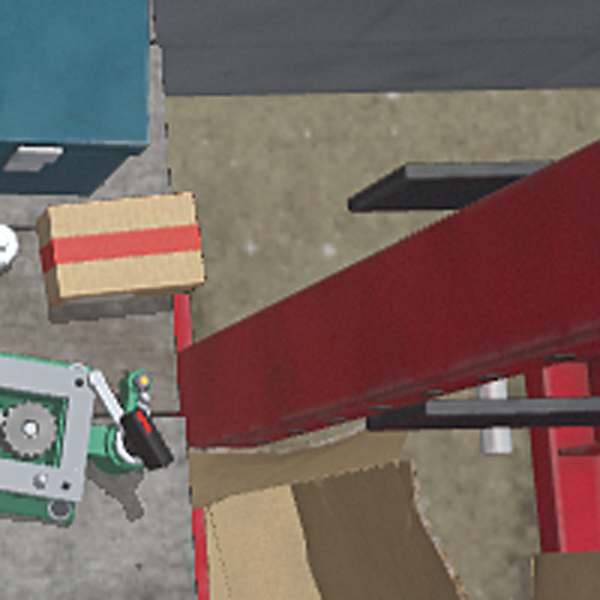

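View pics/c_p2.png

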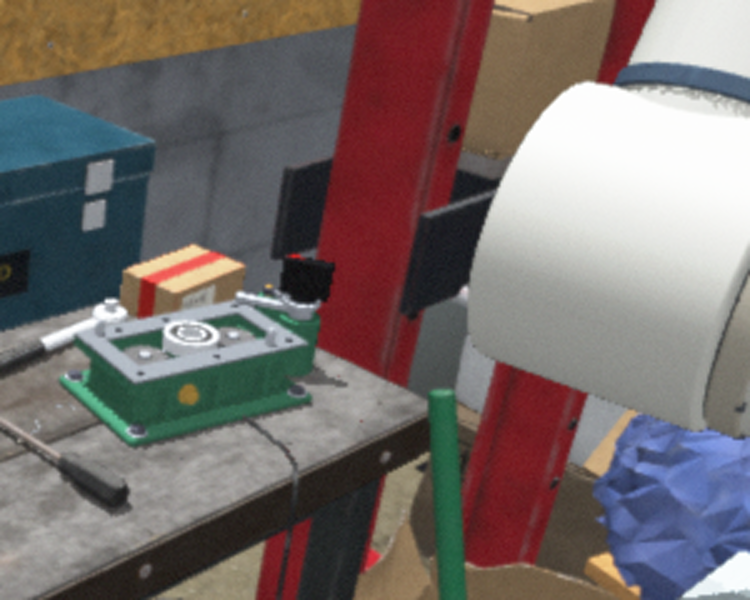

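```bash
python3 - <<'E'
from h import *
def inter(a,b):
    (o1,d1),(o2,d2)=ray("top",a),ray("scene",b)
    A=np.c_[d1[:2],-d2[:2]]; s=np.linalg.solve(A,(o2-o1)[:2]); return o1+s[0]*d1, o2+s[1]*d2
S=lambda u,v:(340+u/2.5,100+v/2.5); P=lambda u,v:(440+u/3,130+v/3)
print(inter(P(600,145),S(330,260)))
print(inter(P(400,245),S(345,130)))
print(inter(P(600,328),S(447,150)))
print(inter(P(200,445),S(400,350)))
print("edge",onz("top",P(185,400),0), "box top",onz("top",P(40,210),.05),onz("top",P(205,285),.05))
print("toolbox corner",onz("top",P(150,140),.15))
T=wpose()
E
```

```text
(array([ 0.70795471, -0.40818039,  0.15636836]), array([ 0.70795471, -0.40818039, -0.03555096]))
(array([ 0.68465828, -0.35859076, -0.06297044]), array([ 0.68465828, -0.35859076,  0.13845738]))
(array([ 0.57894183, -0.38786471,  0.17007226]), array([ 0.57894183, -0.38786471,  0.13990079]))
(array([ 0.58458463, -0.39267747, -0.74431601]), array([ 0.58458463, -0.39267747, -0.09847343]))
edge [ 0.55552728 -0.15793788  0.        ] box top [ 0.69441464 -0.04454514  0.05      ] [ 0.63511332 -0.16354572  0.05      ]
toolbox corner [ 0.71975266 -0.10121174  0.15      ]
```

```bash
python3 - <<'E'
from h import *
S=lambda u,v:(340+u/2.5,100+v/2.5); P=lambda u,v:(440+u/3,130+v/3)
(o1,d1),(o2,d2)=ray("top",P(368,425)),ray("scene",S(408,312))
A=np.c_[d1,-d2]; s,_,_,_=np.linalg.lstsq(A,o2-o1,rcond=None); print("blk",o1+s[0]*d1,o2+s[1]*d2)
t=np.array([.5405,.0165]);th=-.186
p=t+R2(th)@[0,-.13]
for a,z,q in [(-.186,.3,p),(-1.086,.16,t+R2(th)@[0,-.12]),(-.186,.16,t+R2(th)@[0,-.12]),(.226,.2,[.531,.385]),(-.186,.2,t)]:
    print(a,ctrl.ik([*q,z],ori(a)))
ctrl.goto([*p,.3],ori(-.186))
im,T=snap("wrist","w1"); print(ctrl.current_t())
E
```

```text
blk [ 0.53384728 -0.29724558 -0.00403554] [ 0.53024686 -0.29969424 -0.00339747]
-0.186 [-1.86346102e+01  1.59754222e+01  8.32003973e+01 -2.54444375e-14
  8.08241805e+01 -7.97759519e+00]
-1.086 [-1.75521164e+01  2.41894222e+01  9.45765796e+01 -2.54444375e-14
  6.12339981e+01  4.46711001e+01]
-0.186 [-1.75521164e+01  2.41894222e+01  9.45765796e+01 -2.54444375e-14
  6.12339981e+01 -6.89510142e+00]
0.226 [ 3.07302494e+01  3.15159678e+01  7.33721327e+01 -2.54444375e-14
  7.51118995e+01  1.77814032e+01]
-0.186 [-4.57927871e+00  2.23804727e+01  9.00743815e+01 -2.54444375e-14
  6.75451458e+01  6.07773628e+00]
2.45
```

View pics/w1.png

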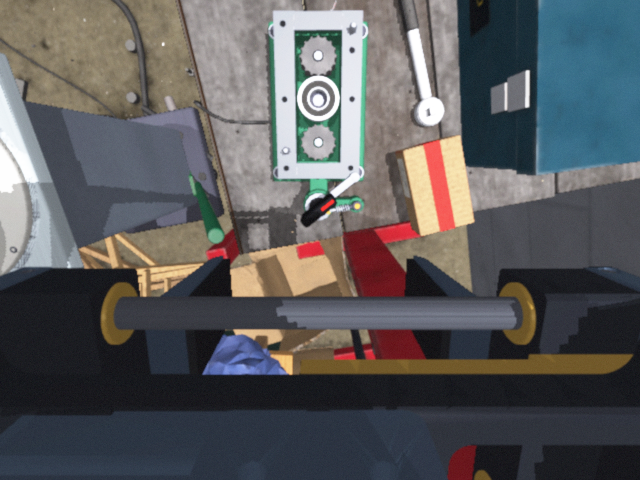

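The wrist view shows the whole housing: face corners about (272,11) to (364,180), dowels at (353,28) and (285,150), handle at (320,208). I'll refine these.

```bash
python3 - <<'E'
import cv2
im=cv2.imread("pics/w1.png")
cv2.imwrite("pics/w1c.png",cv2.resize(im[0:120,255:385],None,fx=5,fy=5,interpolation=cv2.INTER_CUBIC))
cv2.imwrite("pics/w1d.png",cv2.resize(im[110:235,255:385],None,fx=4.8,fy=4.8,interpolation=cv2.INTER_CUBIC))
E
```

```text
(no output)
```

View pics/w1c.png

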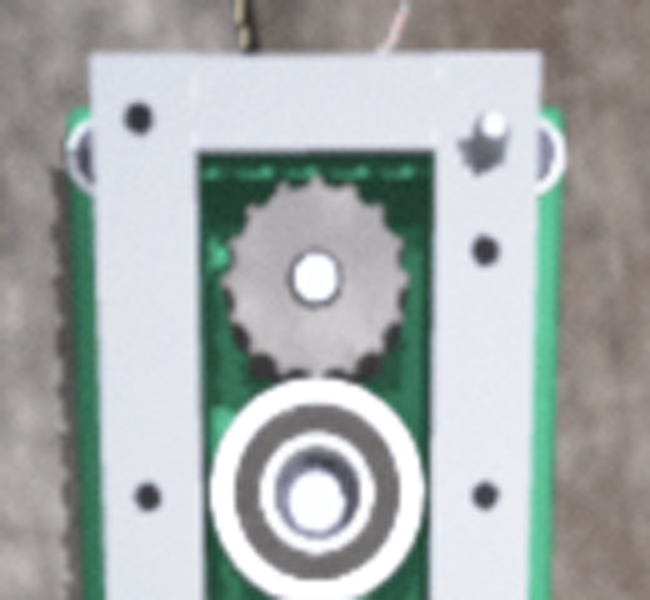

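View pics/w1d.png

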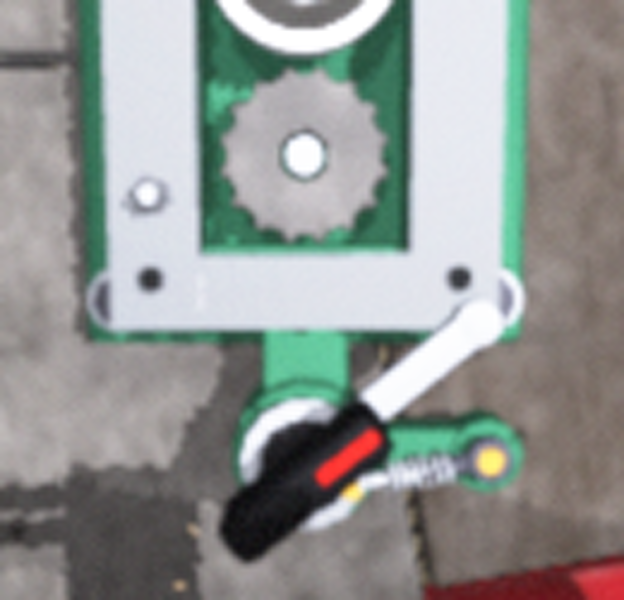

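```bash
python3 - <<'E'
from h import *
T=np.load("pics/w1.npy")
C=lambda u,v:(255+(u+.5)/5-.5,(v+.5)/5-.5); D=lambda u,v:(255+(u+.5)/4.8-.5,110+(v+.5)/4.8-.5)
o=lambda p,z:onz("wrist",p,z,T)
W=[o(C(90,52),.055),o(C(542,52),.055),o(D(106,330),.055),o(D(506,330),.055),o(C(495,124),.0695),o(D(148,193),.0695),o(C(317,489),.06)]
L=[(-.048,.088),(.048,.088),(-.048,-.088),(.048,-.088),(.037,.07),(-.037,-.056),(0,0)]
t,th,r=fit2(L,W);print(t,th);print(r.round(1))
s=t+R2(th)@[0,-.12]; print("sel",s,"handle",o(D(303,482),.109),o(D(310,470),.07))
a=o(D(236,540),.109);b=o(D(372,428),.109);print((a+b)/2,np.linalg.norm(a-b),np.arctan2(*(b-a)[1::-1])-np.pi/2)
E
```

```text
[0.54048592 0.01604597] -0.18533070066919854
[[ 0.2 -0.6]
 [-0.2 -0.3]
 [ 1.6  0.2]
 [-1.5  1.1]
 [-0.   0.2]
 [-0.1 -0. ]
 [ 0.  -0.6]]
sel [ 0.51837333 -0.10189907] handle [ 0.51798117 -0.10015199  0.109     ] [ 0.51907182 -0.10345024  0.07      ]
[ 0.51797517 -0.10070723  0.109     ] 0.03900291501245296 -1.065915139824542
```

```bash
python3 - <<'E'
from h import *
s=np.array([.5183,-.1018]);th=-.1855
ctrl.goto([*s,.15],ori(th-.9))
ctrl.move_l([*s,.078],vel=.1,contact_N=8)
print(ctrl.current_tool_pos(),ctrl.current_contact_force())
ctrl.command_gripper(0.0)
print(ctrl.current_grip_width()*91,ctrl.current_contact_force(),ctrl.current_t())
ctrl.goto([*s,.078],ori(th-.45))
print(ctrl.current_contact_force(),ctrl.current_wrist_torque())
ctrl.goto([*s,.078],ori(th-.05))
print(ctrl.current_contact_force(),ctrl.current_wrist_torque(),ctrl.current_t())
ctrl.command_gripper(0.5)
ctrl.move_l([*s,.15],vel=.15)
p=s-R2(th)@[0,.01]
ctrl.goto([*p,.3],ori(th))
snap("wrist","w2");print(ctrl.current_t())
E
python3 -c "
import cv2
im=cv2.imread('pics/w2.png')
cv2.imwrite('pics/w2c.png',cv2.resize(im[0:240,220:420],None,fx=2.5,fy=2.5,interpolation=cv2.INTER_CUBIC))"
```

```text
[ 0.51868392 -0.10191541  0.07853627] [-0.08953713 -0.2198449  -0.55312448]
11.835104207826964 [ 1.33066513 -5.64600544 -1.65338081] 5.4083
[ 1.25124197 -5.68053734 -1.74209108] [-0.94514655 -0.11174807 -0.04618747]
[ 0.57059274 -4.85127089 -2.17429956] [-1.02954357 -0.08623824  0.10164747] 6.4167
8.4333
```

View pics/w2c.png

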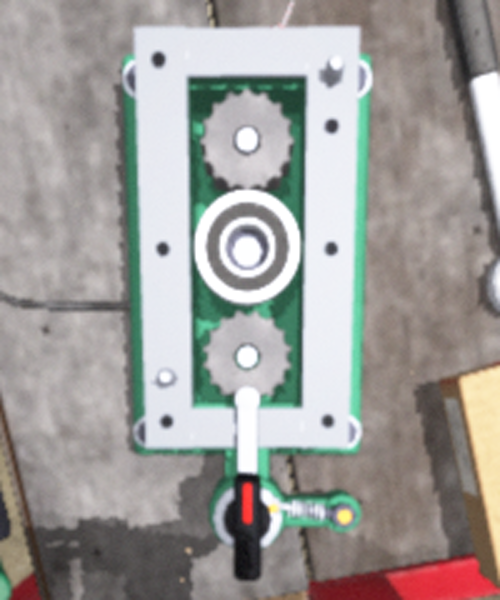

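The selector now points along the housing: arm at crop (247,425), red mark facing the bearing. Next is the cover view.

```bash
python3 - <<'E'
from h import *
t=np.array([.5311,.3853]);th=.226
p=t+R2(th)@[0,-.08]
ctrl.goto([*p,.22],ori(th))
snap("wrist","w3");print(ctrl.current_t())
E
python3 -c "
import cv2
im=cv2.imread('pics/w3.png')
cv2.imwrite('pics/w3c.png',cv2.resize(im[0:240,200:440],None,fx=2.5,fy=2.5,interpolation=cv2.INTER_CUBIC))"
```

```text
10.0583
```

View pics/w3c.png

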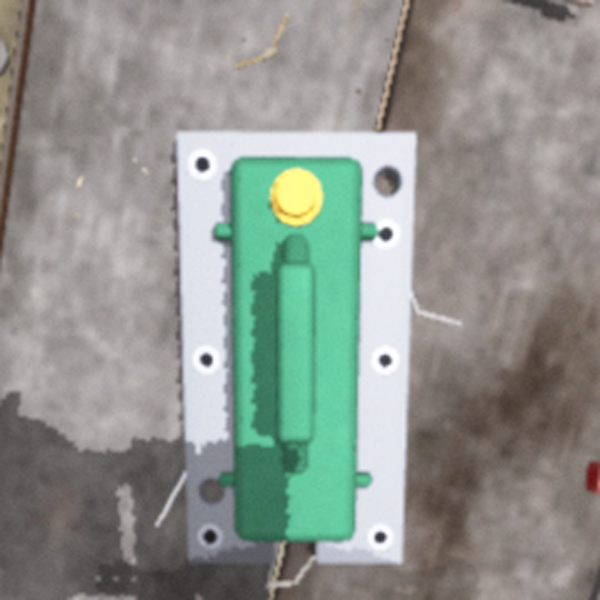

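```bash
python3 - <<'E'
from h import *
T=np.load("pics/w3.npy")
C=lambda u,v:(200+(u+.5)/2.5-.5,(v+.5)/2.5-.5)
o=lambda p,z:onz("wrist",C(*p),z,T)
W=[o(p,.01) for p in [(178,132),(416,132),(403,564),(190,563),(388,181),(212,490)]]
L=[(-.048,.088),(.048,.088),(.048,-.088),(-.048,-.088),(.037,.07),(-.037,-.056)]
t,th,r=fit2(L,W);print(t,th);print(r.round(1))
print(o((295,353),.064))
a=o((296,264),.064);b=o((295,442),.064);print(np.linalg.norm(a-b),np.arctan2(*(a-b)[1::-1])-np.pi/2)
E
```

```text
[0.53189711 0.38472935] 0.22205300143806825
[[-0.1 -0. ]
 [ 0.3 -0.1]
 [-0.3  0.5]
 [-0.2  0.3]
 [ 0.  -0.1]
 [ 0.4 -0.5]]
[0.53111099 0.38515561 0.064     ]
0.0625195669675074 0.21817410451455377
```

```bash
python3 - <<'E'
from h import *
t=np.array([.5318,.3848]);th=.2215
ctrl.goto([*t,.12],ori(th))
ctrl.move_l([*t,.035],vel=.08,contact_N=8)
print(ctrl.current_tool_pos(),ctrl.current_contact_force())
ctrl.command_gripper(0.0)
print(ctrl.current_grip_width()*91,ctrl.current_contact_force(),ctrl.current_tool_pos())
ctrl.move_l([*t,.18],vel=.1)
ctrl.sleep(.2)
print(ctrl.current_grip_width()*91,ctrl.current_contact_force(),ctrl.current_wrist_torque(),ctrl.current_tool_pos(),ctrl.current_t())
h=np.array([.5405,.0163])
ctrl.goto([*h,.18],ori(-.1855))
ctrl.move_l([*h,.120],vel=.1)
ctrl.sleep(.2)
print(ctrl.current_contact_force(),ctrl.current_wrist_torque(),ctrl.current_tool_pos(),ctrl.current_t())
snap("wrist","w4");snap("top","t4");snap("scene","s4")
E
python3 -c "
import cv2
im=cv2.imread('pics/s4.png')
cv2.imwrite('pics/s4c.png',cv2.resize(im[180:300,320:520],None,fx=4,fy=4,interpolation=cv2.INTER_CUBIC))"
```

```text
[0.5321128  0.38500057 0.03554683] [-0.84337405  0.00327134  0.64674189]
13.785888331258674 [-1.82815529 -0.16480314  2.48545235] [0.53180497 0.38480645 0.03508327]
13.670679045553696 [ 0.48933723 -0.26848913 -4.68570649] [ 0.00111092 -0.10148726  0.00494727] [0.5316565  0.38471909 0.1796138 ] 14.2333
[-0.34747523  0.11627926 -5.0415867 ] [-0.12387903 -0.10412346 -0.0553736 ] [0.54089254 0.01627952 0.12061296] 16.5583
```

View pics/s4c.png

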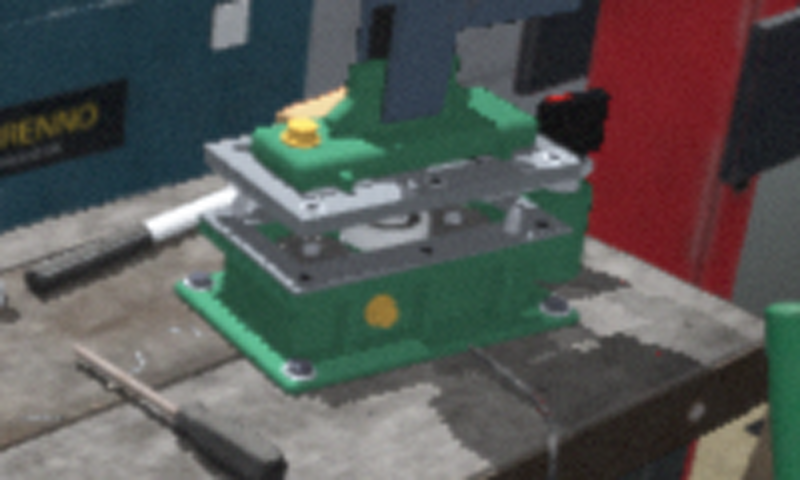

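View pics/w4.png

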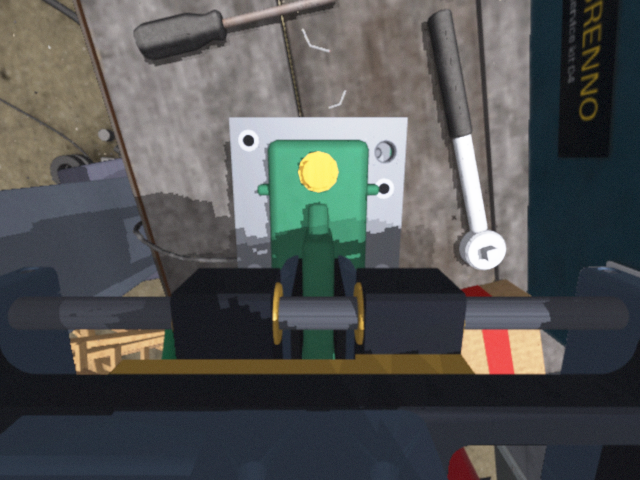

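View pics/t4.png

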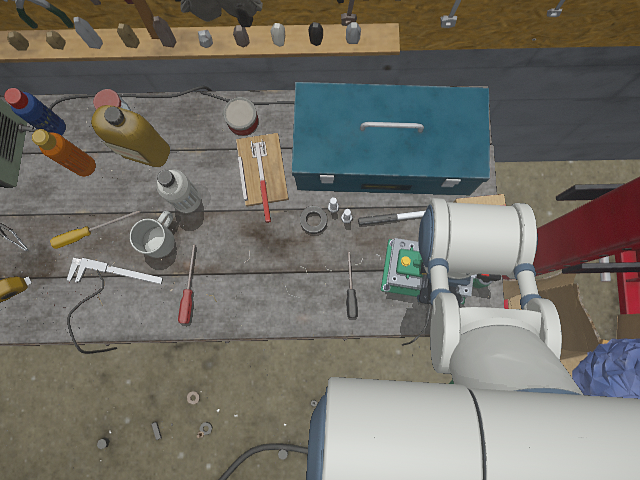

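The cover is held level over the housing. The wrist view shows dowel A's tip through hole A near (385,152), so I'll check that alignment.

```bash
python3 - <<'E'
from h import *
T=np.load("pics/w4.npy");cp=ctrl.camera_params("wrist")
im=cv2.imread("pics/w4.png")
cv2.imwrite("pics/w4c.png",cv2.resize(im[100:220,220:420],None,fx=4,fy=4,interpolation=cv2.INTER_CUBIC))
cv2.imwrite("pics/w4h.png",cv2.resize(im[132:172,365:405],None,fx=14,fy=14,interpolation=cv2.INTER_CUBIC))
h=np.array([.5405,.0163]);R=R2(-.1855)
for z in (.055,.0695): print("dowel pred",project(np.append(h+R@[.037,.07],z),T,cp))
p=np.array([.5409,.0163])
for z in (.0856,.0956): print("hole pred",project(np.append(p+R@[.037,.07],z),T,cp))
print("corners pred",[project(np.append(p+R@np.array(c),.0956),T,cp) for c in [(-.048,.088),(.048,.088)]])
E
```

```text
dowel pred (np.float64(373.36712242965126), np.float64(152.13774938663175))
dowel pred (np.float64(377.0238998780754), np.float64(151.88201984948503))
hole pred (np.float64(382.37218300643104), np.float64(151.42379537538136))
hole pred (np.float64(385.6910413763997), np.float64(151.18739367328646))
corners pred [(np.float64(229.43050420056838), np.float64(116.76279785284723)), (np.float64(407.65204029304124), np.float64(116.65121960125471))]
```

View pics/w4h.png

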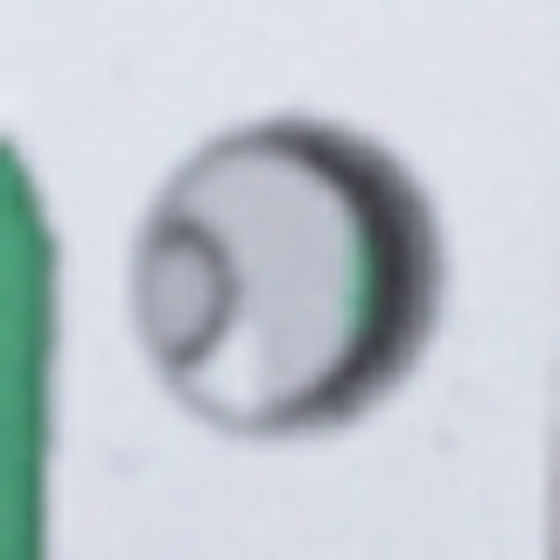

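View pics/w4c.png

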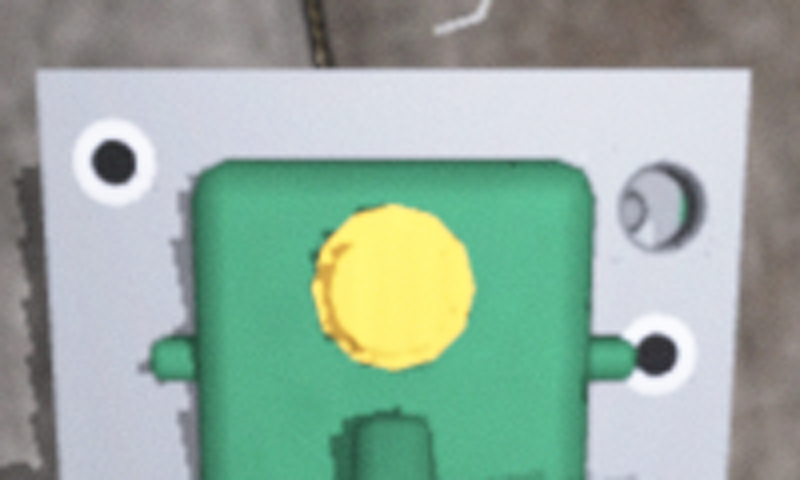

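```bash
python3 - <<'E'
from h import *
h=np.array([.5405,.0163])+R2(-.1855)@[.0005,0]
f0=ctrl.current_contact_force()
for z in (.106,.101,.098,.096,.094,.092):
    c=ctrl.move_l([*h,z],vel=.03,contact_N=15)
    print(z,c,ctrl.current_tool_pos().round(4),(ctrl.current_contact_force()-f0).round(2),ctrl.current_wrist_torque().round(2))
    if c: break
snap("scene","s5");snap("wrist","w5");print(ctrl.current_t())
E
python3 -c "
import cv2
im=cv2.imread('pics/s5.png')
cv2.imwrite('pics/s5c.png',cv2.resize(im[180:300,320:520],None,fx=4,fy=4,interpolation=cv2.INTER_CUBIC))"
```

```text
0.106 False [0.541  0.0162 0.1059] [ 1.51 -0.09  0.12] [-0.03 -0.12  0.03]
0.101 False [0.5408 0.0162 0.1008] [-0.22 -0.54 -0.66] [-0.02 -0.07 -0.03]
0.098 False [0.5409 0.0162 0.0978] [-0.09  0.24 -0.27] [-0.06 -0.07 -0.02]
0.096 False [0.5409 0.0162 0.0959] [ 0.25 -0.36 -0.77] [-0.   -0.1  -0.04]
0.094 False [0.5412 0.0162 0.0943] [-1.92  0.11 10.13] [0.01 0.25 0.04]
0.092 False [0.5412 0.0162 0.0924] [-1.57  0.05 11.56] [0.05 0.42 0.01]
18.7417
```

View pics/s5c.png

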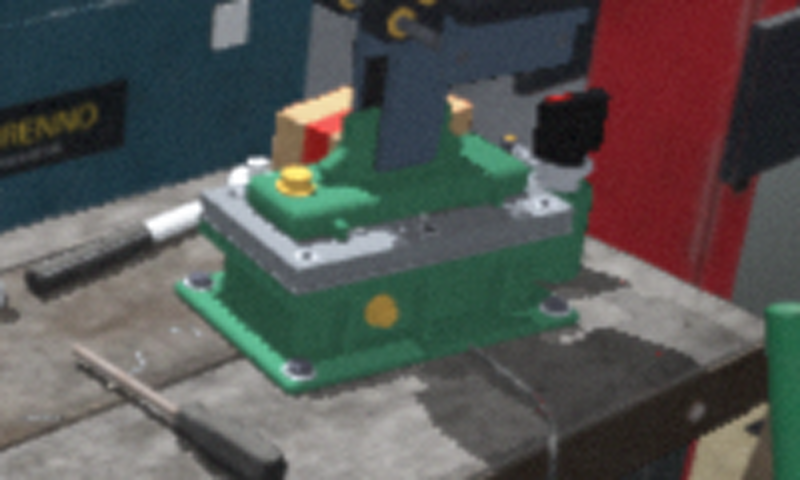

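The cover is on the dowels and already on the bearing spring. Now the press, in small steps while watching for a stiff force rise.

```bash
python3 - <<'E'
from h import *
h=np.array([.5405,.0163])+R2(-.1855)@[.0005,0]
f0=np.array([-.35,.12,-5.04])
for z in np.arange(.0910,.0845,-.0005):
    ctrl.move_l([*h,z],vel=.02); ctrl.sleep(.1)
    f=ctrl.current_contact_force()-f0
    print(round(z,4),ctrl.current_tool_pos().round(5),f.round(2),ctrl.current_wrist_torque().round(2),round(ctrl.current_grip_width()*91,2))
    if f[2]>30: break
ctrl.sleep(.5);print((ctrl.current_contact_force()-f0).round(2),ctrl.current_tool_pos())
snap("scene","s6");snap("wrist","w6");print(ctrl.current_t())
E
python3 -c "
import cv2
im=cv2.imread('pics/s6.png')
cv2.imwrite('pics/s6c.png',cv2.resize(im[180:300,320:520],None,fx=4,fy=4,interpolation=cv2.INTER_CUBIC))"
```

```text
0.091 [0.54127 0.01618 0.09156] [-2.55  0.12 13.03] [ 0.04  0.47 -0.02] 14.29
0.0905 [0.54124 0.01619 0.09109] [-2.57 -0.31 14.07] [0.04 0.48 0.03] 13.53
0.09 [0.54125 0.0162  0.09061] [-2.58 -0.52 14.45] [0.03 0.55 0.04] 13.65
0.0895 [0.54126 0.01621 0.09013] [-3.06  0.46 14.54] [ 0.01  0.57 -0.03] 14.13
0.089 [0.54124 0.0162  0.09005] [-3.97 -0.23 22.94] [-0.06  1.   -0.02] 14.04
0.0885 [0.54128 0.01621 0.09003] [-7.590e+00  1.000e-02  3.222e+01] [ 0.01  1.57 -0.02] 13.7
[-8.19  0.58 33.25] [0.54127967 0.01617882 0.0900329 ]
21.4417
```

View pics/s6c.png

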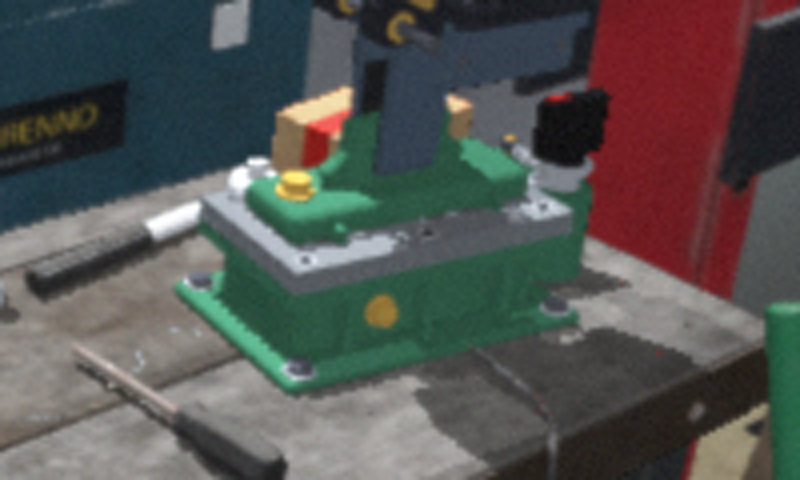

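View pics/w6.png

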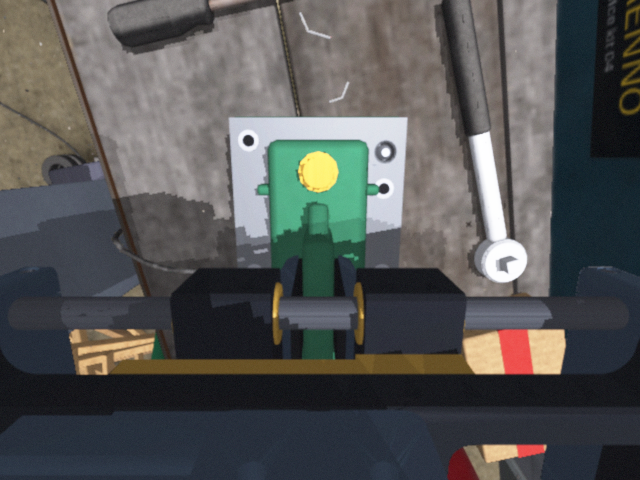

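```bash
python3 - <<'E'
from h import *
h=np.array([.5405,.0163])+R2(-.1855)@[.0005,0]
f0=np.array([-.35,.12,-5.04])
ctrl.move_l([h[0]-.0003,h[1],.0887],vel=.02); ctrl.sleep(.6)
for i in range(3):
    ctrl.sleep(.3);print((ctrl.current_contact_force()-f0).round(2),ctrl.current_tool_pos().round(5),ctrl.current_wrist_torque().round(2),ctrl.current_t())
im=snap("scene","s7")[0]; snap("top","t7")
cv2.imwrite('pics/s7c.png',cv2.resize(im[190:280,340:500],None,fx=5,fy=5,interpolation=cv2.INTER_CUBIC))
E
```

```text
[-4.97  0.22 28.07] [0.54125 0.01619 0.09001] [ 0.1   1.11 -0.02] 22.5917
[-4.77  0.26 28.06] [0.54127 0.01617 0.09003] [ 0.09  1.13 -0.04] 22.8917
[-5.21  0.87 27.68] [0.54123 0.01619 0.09003] [0.09 1.14 0.01] 23.1917
```

View pics/s7c.png

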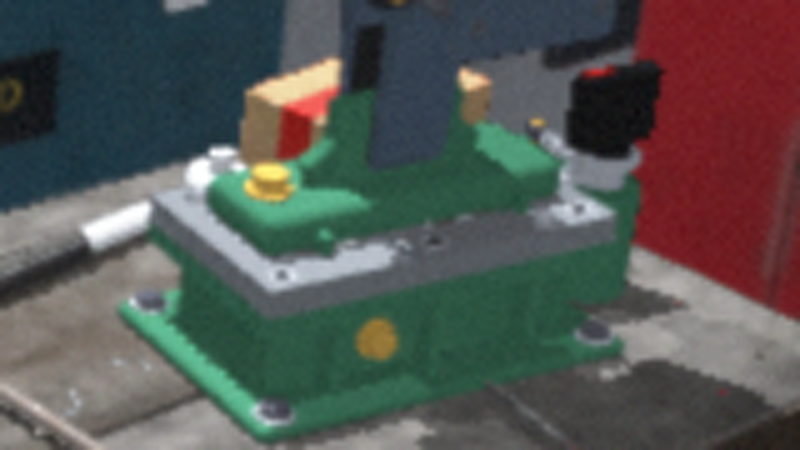

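View pics/t7.png

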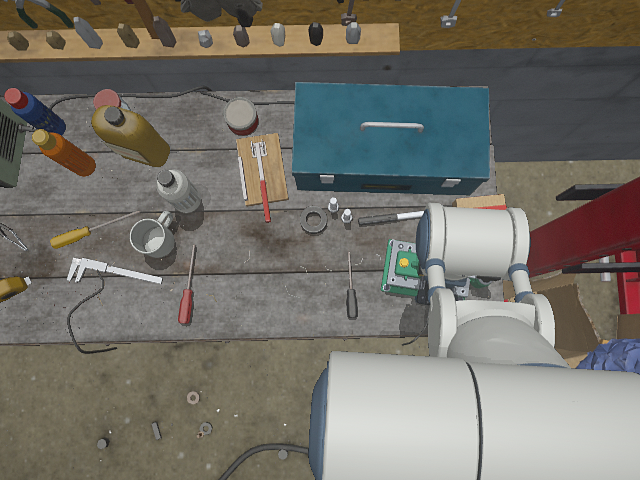

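The seam is shut along both visible sides, with no gap around crop (270,310) to (610,230). The bystanders are where they were, and the push is steady at about 28 N.

```bash
python3 -c "
from bench import ctrl
ctrl.sign_off()"
```

```text
the job is handed in; nothing more can be done
```

The job is done and handed in at about 23 s, with the arm still holding the cover pressed shut. I first turned the selector by its handle to neutral. I then lifted the cover by its lug, lowered it over the two dowels and pressed it down until the joint closed.

Last checks before handing in:
- **Selector:** a wrist picture after letting go of the handle showed its arm pointing straight along the housing.
- **Joint closed:** the push rose gently from about 10 to 14.5 N, then climbed sharply once the tool reached 90.0 mm. That matches the joint face at 55 mm plus the 35 mm height at which I gripped the cover.
- **Holding force:** I eased the push from 33 N to a steady 28 N at the same height, and the cover had not slipped in the grip.
- **Pictures:** the scene view shows no gap on the two sides it can see, and the top view shows the other things on the bench unmoved.

Two things fell short of a clean check. A sideways force of about 5 N on the tool remained, and the two far sides of the joint could not be seen, so closure there rests on the height and force readings.

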